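# Clamp the vial tray of a bench reader with its draw latch

## Task

Push the blue vial tray of the bench reader fully home, hook the latch's wire loop over the steel keeper on top of the reader, then press the blue-gripped lever back and down past centre until it lies flat and clamps the tray. Leave everything else on the bench where it stands, and let go at the end.

Things in the scene. Friction and masses are not known exactly. Their poses are not given: they have to be found in the camera images.
- reader: Bench vial reader, fixed: a white chamber 75 mm high, 170 mm wide, its flat top from x -25 to +75 mm, a grey column behind, and an overhanging white head with a dark display. Origin: on the bench under the keeper's hooking face. +x runs into the machine (the way the tray closes, roughly away from the robot), +z up. The latch lies in its plane y = 0; lever and loop turn about y.
- head_edge (a point): Middle of the lower front edge of the reader's overhanging head: 280 mm above the bench, 170 mm wide, at the reader's x = 0, right over the keeper. A hand working at the keeper must come in tilted from the tray side (toward the robot).
- tray (a joint): Slide of the blue tray (amber vials behind its nose) in m: 0 = fully home (hard stop), grows as it comes out to the robot (0.09 at most). About 6 N of friction. The nose is a block 120 mm wide and 110 mm long, its top 75 mm above the bench; at home its front face is at the reader's x = -138 mm. It carries the latch's lever and loop with it.
- tray_face (a point): Middle of the flat vertical front face of the tray's nose, 50 mm above the bench; the face is 120 mm wide and reaches from 12 to 75 mm above the bench. Push it along the reader's +x to close the tray.
- lever (a joint): Lever angle in rad: 0 = flat, pointing to the reader's -x (to the robot), clamped; 1.57 = upright; 2.3 = leaning toward the keeper (stop). It stays where it is left (light friction). With the loop hooked, tension begins near 1.0, dead centre is near 0.26, and below that it snaps shut by itself; it takes 2 to 4 N at the tip.
- lever_pivot (a point): Axis of the lever, 93 mm above the bench, 78 mm behind the nose's front face. The lever reaches 62 mm from it, 20 mm wide, 5 mm thick, outer half in a blue grip. At angle q it points along (-cos q, 0, sin q) in the reader's axes; the face to push looks along (sin q, 0, cos q), 6.5 mm (at the grip 7.5 mm) from the axis.
- lever_tip (a point): End of the lever's blue grip, on the face that is pushed and that is on top when clamped, 60 mm out from the pivot.
- bail (a joint): Angle of the wire loop on the lever in rad; it stays where it is left (light friction). The loop's rise above level, from its hinge toward the reader's +x, is (bail - lever).
- bail_hinge (a point): Axis of the loop on the lever, 14 mm from the lever's pivot: from the pivot, at lever angle q, it lies 14 mm along (cos(3.403 - q), 0, sin(3.403 - q)) in the reader's axes.
- bail_bar (a point): Middle of the loop's cross bar (steel, 6 mm thick, along y), 73 mm from the loop's hinge. The loop's two 5 mm side wires run at y = -17 and +17 mm.
- bail_tab (a point): Point in the orange pull tab of the loop, 28 mm above the cross bar, square to the loop (its x axis runs from hinge to bar, its z axis up the tab). The tab is 14 mm wide (y), 6 mm thick, its top 33 mm above the bar; hold it by its y sides, gently, fingertips above the wires, so that the loop can turn in the grasp.
- keeper (a joint): Travel of the sprung steel keeper in m: 0 = no load, grows as the latch draws it toward the tray; 9 N per mm; about 0.0025 when clamped.
- keeper_hook (a point): Where the bar's middle sits when hooked: 93 mm above the bench, reader's x = 3 mm, against the far (+x) face of the keeper's post (8 mm thick, 10 mm wide) and under its lip (98 to 102 mm above the bench, 6 mm beyond the post to +x). Bring the bar over the lip, down 10 mm beyond this point in x, then draw it back. Lean the lever forward if it falls short.
- vial_bottle1: Bystander, leave it: small amber bottle, blue cap, 42 mm across, 75 mm tall. Origin: centre of its underside.
- vial_bottle2: Bystander, leave it: small amber bottle, blue cap, 42 mm across, 75 mm tall. Origin: centre of its underside.
- tube_rack: Bystander, leave it: red plastic rack 70 x 120 x 28 mm with empty open compartments. Origin: centre of its underside.
- reagent_bottle: Bystander, leave it: large amber bottle, blue cap, 86 mm across, 170 mm tall. Origin: centre of its underside.
- stock_bottle: Bystander, leave it: amber bottle, blue cap, 68 mm across, 125 mm tall. Origin: centre of its underside.
- beaker: Bystander, leave it: glass beaker, 68 mm across, 85 mm tall. Origin: centre of its underside.
- scoop: Bystander, leave it: spatula 170 mm long, lying flat. Origin: centre of its underside.

How it is judged:
On the way, in this order (a step that is already met when the one before it is completed fails the run):
1. the tray is pushed home (within 4 mm) (value of joint tray below 0.004 m), for 0.2 s.
2. the loop's bar is behind the keeper and below its lip, the lever still raised (x of bail_bar in the frame of keeper_hook between -0.0025 and 0.016 m and z of bail_bar in the frame of keeper_hook below 0.004 m and value of joint lever above 0.6 rad), for 0.2 s.
3. the lever is down past centre with the loop tight on the keeper (value of joint lever below 0.12 rad and value of joint keeper above 0.0015 m), for 0.2 s.
At the end, for the whole second after the job is handed in: Tray within 3 mm of fully home, the loop's bar behind the keeper's post and below its lip, the lever flat (below 0.1 rad), the keeper drawn by more than 1.5 mm, and the robot touching nothing (value of joint tray below 0.003 m and value of joint lever below 0.1 rad and value of joint keeper above 0.0015 m and x of bail_bar in the frame of keeper_hook between -0.0025 and 0.016 m and z of bail_bar in the frame of keeper_hook below 0.004 m).
It fails at once if a bystander is moved more than 30 mm (distance of any of vial_bottle1, vial_bottle2, tube_rack, reagent_bottle, stock_bottle, beaker, scoop from where it was at the start of the episode above 0.03 m).
It also fails if it takes over 64 s, if anything falls off the work surface, if the arm or the gripper's body presses on something with over 40 N, if the wrist force passes 120 N, or if a joint passes its speed limit or range.

## Robot

A 6-joint arm with a two-finger parallel gripper is mounted at the origin on the work surface. World frame = base frame: x ahead of the robot, y to its left, z up, the work surface at z = 0. Lengths are in m, angles in rad, forces in N, time in s.
With the tool pointing down it reaches from about 0.25 to 0.775 m from the base axis. Payload 4 kg.
Tool frame: the origin (TCP) lies midway between the tips of the shut fingers; the grasp point (between the pads) lies robot.grip_point_offset behind it (robot.grip_point_offset is the distance from the TCP to the grasp point, in m); z points along the fingers, x is the direction in which the jaws open and shut, and the axes are right-handed (so a half turn about z gives the same grasp; the last joint's range is limited). The gripper opens to 94 mm and grips with 3 to 60 N. Pads are 16 mm wide; open, the fingers measure 119 mm over their backs; the gripper's body (75 mm by 177 mm) begins 78 mm behind the grasp point.
Start: joints at [-1.25, 0.087, 1.371, -0, 1.684, -0.103], TCP at [0.226, -0.501, 0.206] pointing down, gripper open.
Joint ranges: [-3.1, 3.1], [-0.76, 2.03], [0.27, 2.55], [-1.08, 4.22], [0.17, 2.65], [-2.57, 2.57]. Speed limits (rad/s): [2.79, 2.79, 3.14, 3.14, 3.14, 3.14].

## Interface

Orientations are given as [roll, pitch, yaw] about the fixed x, y, z axes, in that order (R = Rz(yaw) Ry(pitch) Rx(roll)).
In Python, from bench import robot, optics, finder gives the robot as it stands. The module is installed in compiled form; this text tells all that it offers.
- The arm moves only by the tool arm_command, never from a script. Its argument "plan" is a list of rows, each a list of 5 numbers: the opening, from 0 (shut) to 1 (fully open), then the shift along the world's x, y, z in m, then the turn about the world's z in degrees. A call has 1 to 10 rows; each row is the pose to reach, as a shift and turn from the pose commanded when the call began; what a row does not reach only later rows make up. A row lasts 1/8 s, in which the tool goes at most 62.5 mm and 10.7 degrees, less where a joint would pass 70% of its speed; a pose out of reach is approached as far as the arm can. A call with a gripper value outside its range is refused whole. The fingers move at their own pace and stop on an object; the grip force is fixed at half the most. Time passes only in rows, so rows that repeat a pose let the fingers close. It gives the time, the measured TCP pose, the force and the opening at its end, in the units of the state.
- robot.get_obs(): the state, without advancing time (a new reading comes with each control period).
- optics.snapshot(name): name is "scene" or "top" or "wrist"; returns a dict with "image" (400x640x3 uint8, red, green, blue), "fx", "fy", "cx", "cy" (pixels), "dist" ([k1, k2, p1, p2, k3] as OpenCV has them; the pictures are not rectified), "position" and "rotation" of the camera in the world; the wrist camera has in their place "hand_eye" (4x4, takes a point from camera to tool coordinates, whose origin is the TCP and whose axes are the tool frame's). Camera axes: x right, y down, z forward; pixel columns grow to the right and rows downward; lengths in m; the calibration is good to about 2 mm. A picture is of the moment at which its call begins: read the wrist's pose just before it. There is no depth.
- robot.close_job(): hands the job in, once; it reports no verdict.
Trained networks look in the newest picture that a camera, given by its name, has taken for a name from the list of things; names that differ only in an ending like _2 or _b are one class to them, and where a whole thing is asked for, a point or a joint stands for the part that bears it (a point fixed in the world has none). Each returns a list of dicts, best first, with "p" (0 to 1); they miss things now and then, are a little off and sometimes report something else, mostly with a low value. They report only what shows in the picture. A call takes as long as a camera call.
- finder.masks_of(label, camera): "pixels" (400x640 bool, what is visible of it) and "extent" ([left, top, right, bottom] in pixels, round what is visible of it).
The state is a dict: "time": time; "joint_positions": joint angles; "qvel": joint speeds; "joint_torque": joint torques, N m; "tool_pos": TCP position; "ee_rot": TCP orientation; "wrist_force": force on the tool from outside, world axes, zero at the start; "wrist_torque": the same for the moment, N m; "width": finger opening in m.
Only numpy, scipy, OpenCV 4.12 (cv2) and the standard library are available. Lean on these libraries where they do the work, as an engineer would, in place of code of your own. Each camera call takes 0.05 s, during which the arm holds its last target.

## Working session

There is one attempt and no reset: what is moved stays moved. The work goes in short steps, Python scripts to look and compute and a tool call to move; the robot and the scene stay as the last step left them, time stands still between calls to the robot, and variables do not carry over. Pictures are saved under pics/ and viewed, and the job is handed in when it is done.

Besides the shell and the picture viewer there is one more tool, called as name(argument=value, ...), one argument or row to a line, values as JSON. arm_command: Moves the arm, as the interface text tells. Its arguments: {"type":"object","properties":{"plan":{"type":"array","items":{"type":"array","items":{"type":"number"}}}},"required":["plan"]}

```bash
ls; mkdir -p pics
python3 - <<'E'
from bench import robot, optics, finder
import cv2, numpy as np
print(robot.get_obs()); print(robot.grip_point_offset)
for n in ["scene","top","wrist"]:
    s=optics.snapshot(n); cv2.imwrite(f"pics/{n}0.png",s["image"][:,:,::-1])
    print({k:v for k,v in s.items() if k!="image"})
E
```

```text
pics
{'time': 0.0, 'joint_positions': array([-1.25008206e+00,  8.79108669e-02,  1.37224219e+00,  1.34756058e-05,
        1.68359101e+00, -1.03120100e-01]), 'qvel': array([-0.00057384,  0.00032691,  0.00087174, -0.00054952, -0.00173071,
        0.00018438]), 'joint_torque': array([ 1.97382273e-03, -3.40170550e+01, -3.02427328e+01,  7.21273036e-02,
        3.28494329e-02, -1.76642443e-04]), 'tool_pos': array([ 0.22600893, -0.50081811,  0.20433442]), 'ee_rot': array([-3.14135787e+00,  2.13861144e-03, -1.14696021e+00]), 'wrist_force': array([ 0.47815984, -0.24833028, -0.49801421]), 'wrist_torque': array([-0.03869896,  0.00662992,  0.05546345]), 'width': 0.09401759977510947}
0.0188
{'fx': 388.2824483793137, 'fy': 388.2824483793137, 'cx': 309.7568706226493, 'cy': 202.38097367440562, 'dist': array([0.02832231, 0.        , 0.        , 0.        , 0.        ]), 'position': array([0.49838338, 0.52118379, 1.00857938]), 'rotation': array([-2.57555439,  0.01039192, -3.06361914])}
{'fx': 401.3898513755089, 'fy': 401.3898513755089, 'cx': 323.716373919923, 'cy': 208.31696032430423, 'dist': array([-0.10188492,  0.        ,  0.        ,  0.        ,  0.        ]), 'position': array([ 0.3372751 , -0.02652534,  1.37302729]), 'rotation': array([-2.97919903, -0.01024851, -1.54435874])}
{'fx': 278.627236367474, 'fy': 278.627236367474, 'cx': 316.1473501539524, 'cy': 202.1479038234662, 'dist': array([0.00709394, 0.        , 0.        , 0.        , 0.        ]), 'hand_eye': array([[ 9.99999339e-01,  2.06267455e-05, -1.14924281e-03,
        -8.31004596e-04],
       [ 3.07838382e-04,  9.58508092e-01,  2.85065156e-01,
        -8.35529321e-02],
       [ 1.10743850e-03, -2.85065322e-01,  9.58507452e-01,
        -1.80474708e-01],
       [ 0.00000000e+00,  0.00000000e+00,  0.00000000e+00,
         1.00000000e+00]])}
```

View pics/scene0.png

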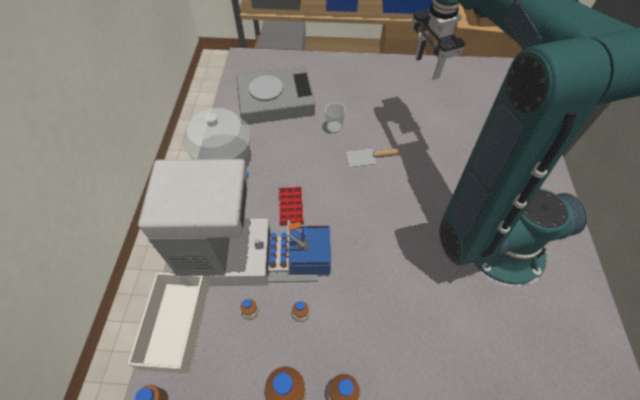

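View pics/top0.png

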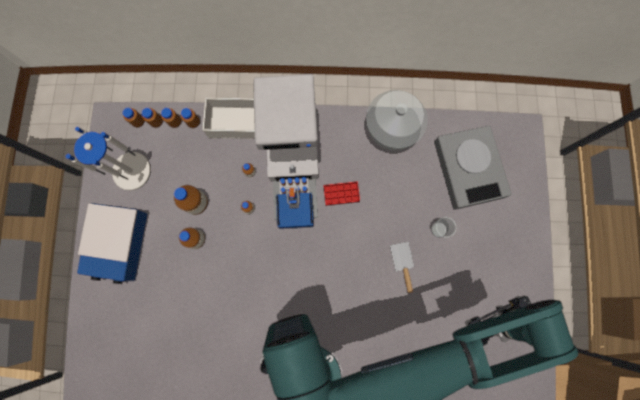

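View pics/wrist0.png

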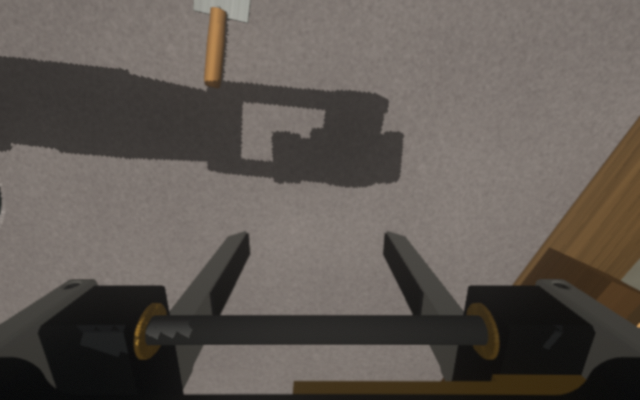

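Run:
```python
from bench import robot, optics, finder
import cv2, numpy as np
for n in ["scene","top"]:
    s=optics.snapshot(n); im=s["image"][:,:,::-1]
    c=im[150:310,130:350] if n=="scene" else im[60:240,220:380]
    cv2.imwrite(f"pics/{n}1.png",cv2.resize(c,None,fx=3.6 if n=="scene" else 3.3,fy=3.6 if n=="scene" else 3.3,interpolation=cv2.INTER_CUBIC))
    for l in ["reader","tray","lever","bail","keeper","tray_face","bail_bar","bail_tab","lever_tip","head_edge","vial_bottle1","tube_rack"]:
        for r in finder.masks_of(l,n)[:3]:
            v,u=np.nonzero(r["pixels"]); print(n,l,round(r["p"],2),r["extent"],len(u),u.mean().round(1),v.mean().round(1))
```

```text
scene reader 0.94 [137.7, 159.6, 331.2, 287.7] 16520 224.2 228.2
scene tray 0.76 [265.9, 223.7, 330.9, 274.1] 2794 300.6 250.2
scene lever 0.75 [289.2, 221.4, 307.7, 245.0] 155 297.6 232.4
scene lever 0.31 [289.3, 220.4, 302.4, 245.3] 176 293.6 230.6
scene bail 0.55 [288.9, 222.2, 299.5, 230.5] 120 292.7 226.5
scene keeper 0.4 [254.8, 240.2, 261.9, 246.3] 55 258.3 243.6
scene tray_face 0.72 [268.9, 225.1, 330.0, 274.7] 2733 300.8 250.2
scene bail_bar 0.56 [287.1, 220.6, 300.2, 246.4] 136 292.8 228.0
scene bail_tab 0.47 [288.0, 221.7, 303.3, 236.7] 114 292.2 226.9
scene lever_tip 0.76 [288.3, 219.2, 306.3, 247.4] 229 297.0 231.9
scene head_edge 0.93 [140.9, 159.7, 331.2, 287.2] 16131 224.3 228.2
scene head_edge 0.46 [279.1, 184.4, 307.1, 225.5] 887 290.4 205.6
scene vial_bottle1 0.8 [290.2, 301.2, 308.7, 324.4] 277 299.3 310.8
scene vial_bottle1 0.76 [239.2, 297.2, 256.3, 317.6] 284 249.0 308.5
scene vial_bottle1 0.69 [279.9, 181.4, 304.9, 226.5] 863 290.2 205.4
scene tube_rack 0.79 [280.7, 184.2, 302.4, 227.4] 904 289.9 205.7
top reader 0.8 [254.4, 73.9, 319.0, 229.7] 7963 288.6 145.
[... 301 characters left out ...]
4
top tray_face 0.62 [171.6, 184.9, 207.6, 217.1] 762 189.9 199.2
top tray_face 0.19 [281.3, 187.7, 295.6, 196.8] 73 290.6 191.0
top bail_bar 0.62 [284.6, 187.9, 298.1, 203.2] 125 290.8 192.9
top bail_tab 0.6 [284.2, 190.1, 299.7, 203.9] 86 291.1 192.6
top lever_tip 0.7 [284.9, 185.9, 295.3, 207.2] 199 291.7 195.2
top lever_tip 0.57 [244.7, 198.2, 254.7, 213.7] 124 247.5 207.0
top head_edge 0.64 [248.5, 74.5, 319.7, 225.5] 8181 288.3 145.3
top head_edge 0.49 [285.5, 187.1, 294.8, 194.0] 55 290.8 190.9
top vial_bottle1 0.63 [287.6, 164.4, 295.4, 173.0] 56 291.8 169.0
top tube_rack 0.67 [324.0, 183.9, 359.9, 206.4] 784 341.0 192.9
top tube_rack 0.33 [433.3, 217.1, 456.1, 236.5] 412 443.6 227.7
```

View pics/scene1.png

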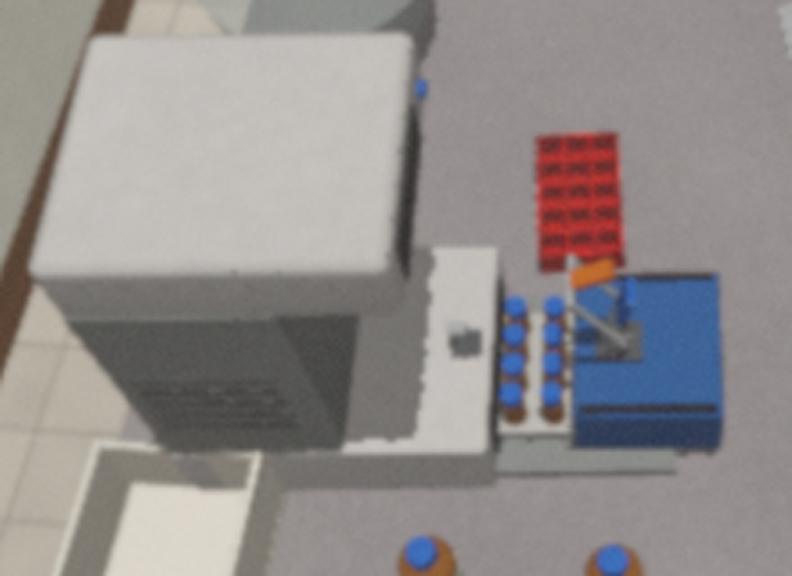

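View pics/top1.png

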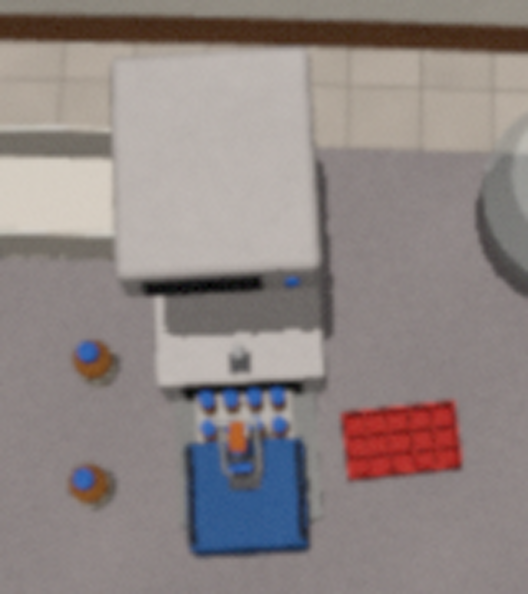

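```bash
cat > h.py <<'E'
from bench import robot, optics, finder
import cv2, numpy as np
from scipy.spatial.transform import Rotation as R
def rot(r): return R.from_euler('xyz',r).as_matrix()
class Cam:
    def __init__(s,n):
        s.obs=robot.get_obs(); d=optics.snapshot(n); s.im=d["image"]; s.K=np.array([[d["fx"],0,d["cx"]],[0,d["fy"],d["cy"]],[0,0,1]]); s.dist=np.array(d["dist"])
        if n=="wrist":
            T=np.eye(4);T[:3,:3]=rot(s.obs["ee_rot"]);T[:3,3]=s.obs["tool_pos"];T=T@d["hand_eye"]
            s.R=T[:3,:3];s.p=T[:3,3]
        else: 
            s.R=np.array(d["rotation"]); s.R=rot(s.R) if s.R.ndim==1 else s.R; s.p=np.array(d["position"])
    def ray(s,uv):
        x=cv2.undistortPoints(np.array(uv,float).reshape(-1,1,2),s.K,s.dist)[:,0]
        return np.c_[x,np.ones(len(x))]@s.R.T
    def atz(s,uv,z):
        d=s.ray(uv); return s.p+d*((z-s.p[2])/d[:,2])[:,None]
    def proj(s,P):
        q=(np.atleast_2d(P)-s.p)@s.R
        return cv2.projectPoints(q,np.zeros(3),np.zeros(3),s.K,s.dist)[0][:,0]
    def save(s,name,box=None,f=1):
        im=s.im[:,:,::-1]
        if box: im=im[box[1]:box[3],box[0]:box[2]]
        cv2.imwrite("pics/"+name,cv2.resize(im,None,fx=f,fy=f,interpolation=cv2.INTER_CUBIC))
E
python3 - <<'E'
from h import *
t=Cam("top");s=Cam("scene")
def T(x,y): return [220+x/3.3,60+y/3.3]
def S(x,y): return [130+x/3.6,150+y/3.6]
print("top: chamber front corners",t.atz([T(158,383),T(325,377)],.075))
print("top: nose corners FL FR BL BR",t.atz([T(194,550),T(308,547),T(187,442),T(302,440)],.075))
print("top keeper",t.atz([T(239,355)],.1))
print("top head edge",t.atz([T(120,288),T(322,278)],.28))
print("scn: chamber",s.atz([S(492,450),S(499,248)],.075))
print("scn: nose FL FR BL BR",s.atz([S(718,435),S(718,275),S(575,415),S(575,272)],.075))
print("scn keeper",s.atz([S(460,335)],.1))
for b in [(90,485),(88,360)]: print(t.atz([T(*b)],.075))
print(t.atz([T(345,412),T(455,403),T(460,467),T(350,478)],.028))
E
```

```text
top: chamber front corners [[ 0.65364856  0.15426075  0.075     ]
 [ 0.66452139 -0.01377565  0.075     ]]
top: nose corners FL FR BL BR [[ 0.48563602  0.11033822  0.075     ]
 [ 0.4917908  -0.00194806  0.075     ]
 [ 0.5938914   0.12216227  0.075     ]
 [ 0.59913918  0.00733523  0.075     ]]
top keeper [[0.67825178 0.0718446  0.1       ]]
top head edge [[ 0.6868562   0.16289691  0.28      ]
 [ 0.70049615 -0.0106748   0.28      ]]
scn: chamber [[ 0.64665004  0.1567602   0.075     ]
 [ 0.66399114 -0.00719554  0.075     ]]
scn: nose FL FR BL BR [[0.48786216 0.13377512 0.075     ]
 [0.4944044  0.00434714 0.075     ]
 [0.59088665 0.12607577 0.075     ]
 [0.60327027 0.00961004 0.075     ]]
scn keeper [[0.67789485 0.08097073 0.1       ]]
[[0.54765113 0.21692225 0.075     ]]
[[0.67570321 0.22655589 0.075     ]]
[[ 0.63955772 -0.03516649  0.028     ]
 [ 0.65251535 -0.14953261  0.028     ]
 [ 0.58486391 -0.15552198  0.028     ]
 [ 0.5701114  -0.04213365  0.028     ]]
```

arm_command(
  plan=[
    [0,0.01,0.03,0.02,10],
    [0,0.02,0.06,0.04,20],
    [0,0.03,0.09,0.05,30],
    [0,0.05,0.13,0.05,40],
    [0,0.06,0.17,0.05,50],
    [0,0.08,0.21,0.05,60],
    [0,0.09,0.25,0.05,70],
    [0,0.11,0.29,0.05,80],
    [0,0.13,0.33,0.05,90],
    [0,0.15,0.37,0.05,100],
  ],
)

```text
time: 2.8
tool_pos: [0.3766, -0.13, 0.2558]
ee_rot: [3.141, -0.001, 0.604]
wrist_force: [0.2, -1.1, -0.2]
width: 0.0006
```

arm_command(
  plan=[
    [0,0.01,0.04,0,10],
    [0,0.02,0.08,0,20],
    [0,0.03,0.11,0,30],
    [0,0.04,0.14,0,40],
    [0,0.05,0.16,0,50],
    [0,0.06,0.18,0,60.3],
    [0,0.06,0.18,0,60.3],
    [0,0.06,0.18,0,60.3],
  ],
)

```text
time: 3.8
tool_pos: [0.4359, 0.0482, 0.2555]
ee_rot: [-3.141, 0.0, 1.648]
wrist_force: [0.1, 0.1, 0.6]
width: 0.0001
```

Run:
```python
from h import *
w=Cam("wrist"); w.save("w1.png"); print(w.obs["time"],w.obs["tool_pos"],w.obs["ee_rot"],w.obs["joint_positions"])
for l in ["tray","lever","bail","keeper","bail_tab"]:
    for r in finder.masks_of(l,"wrist")[:2]: print(l,round(r["p"],2),r["extent"])
```

```text
3.8 [0.43594191 0.04819529 0.25553755] [-3.14136305e+00  3.81664040e-04  1.64841779e+00] [-1.89771189e-02 -1.67175068e-01  1.51790502e+00 -4.11982917e-04
  1.79105441e+00 -1.66748484e+00]
```

View pics/w1.png

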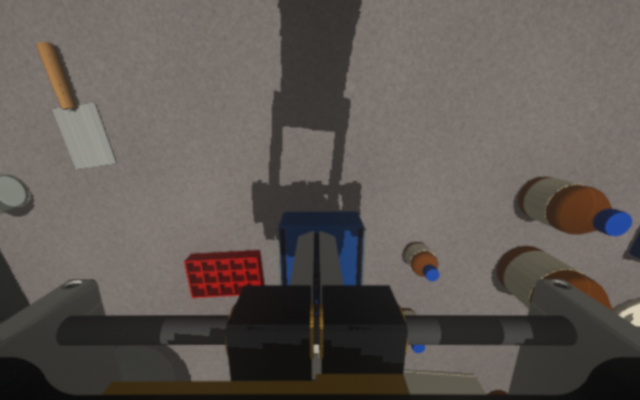

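arm_command(
  plan=[
    [1,0.04,0.005,0.01,0],
    [1,0.08,0.01,0.025,0],
    [1,0.11,0.015,0.025,0],
    [1,0.11,0.015,0.025,0],
    [1,0.11,0.015,0.025,0],
  ],
)

```text
time: 4.72
tool_pos: [0.5454, 0.0634, 0.2803]
ee_rot: [-3.14, -0.0, 1.65]
wrist_force: [-0.7, 1.2, 0.9]
width: 0.0472
```

Run:
```python
from h import *
w=Cam("wrist"); w.save("w2.png"); print(w.obs["time"],w.obs["tool_pos"],w.obs["ee_rot"])
w.save("w2c.png",[220,160,420,290],4)
for l in ["tray","lever","bail","keeper","bail_tab"]:
    for r in finder.masks_of(l,"wrist")[:2]: print(l,round(r["p"],2),r["extent"])
```

```text
4.725 [0.54544275 0.06339763 0.28027594] [-3.14034766e+00 -7.51108199e-05  1.65036649e+00]
tray 0.78 [274.5, 138.6, 360.8, 252.3]
tray 0.6 [42.7, 1.6, 107.3, 96.2]
lever 0.6 [298.3, 196.9, 332.0, 246.2]
bail 0.87 [300.6, 198.0, 333.0, 245.2]
bail 0.22 [310.2, 260.2, 324.4, 284.6]
keeper 0.67 [309.2, 260.2, 324.3, 285.3]
keeper 0.59 [297.1, 196.8, 334.8, 247.8]
bail_tab 0.89 [300.2, 200.9, 335.0, 244.6]
```

View pics/w2.png

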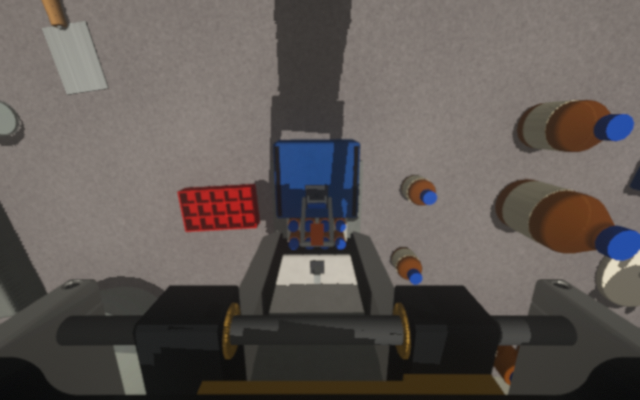

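View pics/w2c.png

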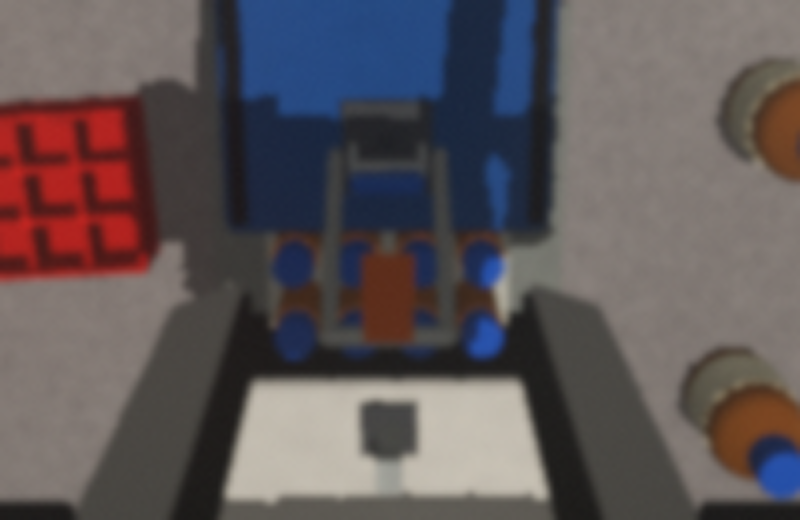

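Run:
```python
from h import *
s=Cam("scene"); s.save("s2.png",[250,210,340,285],8)
t=Cam("top"); t.save("t2.png",[265,150,325,240],6)
```

```text
(no output)
```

View pics/s2.png

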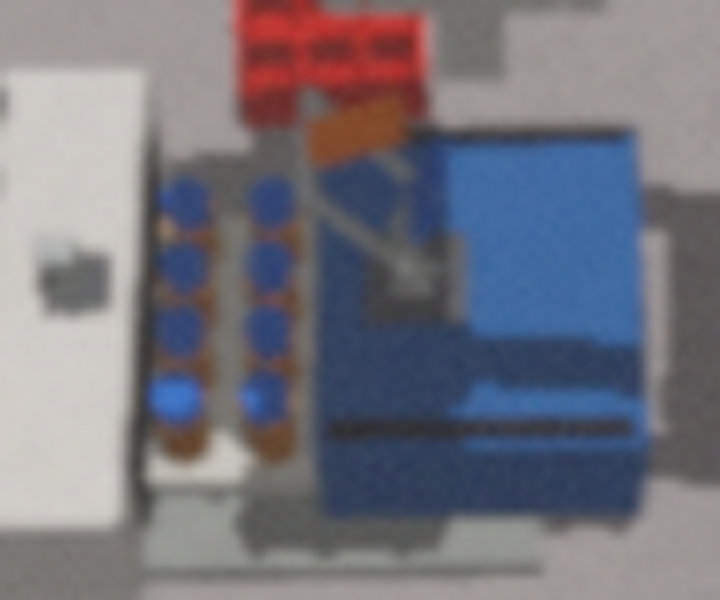

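View pics/t2.png

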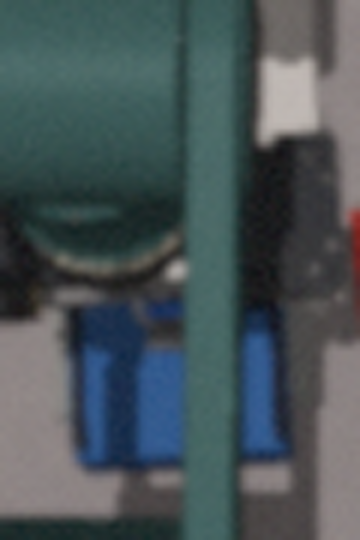

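```bash
cat > fit.py <<'E'
from h import *
from scipy.optimize import least_squares
def geom(p):
    x0,y0,yaw,t,q,r=p
    def W(x,y,z):
        c,s=np.cos(yaw),np.sin(yaw); return [x0+c*x-s*y,y0+s*x+c*y,z]
    f=-.138-t; pv=np.array([f+.078,.093]); h=pv+.014*np.array([np.cos(3.403-q),np.sin(3.403-q)])
    b=h+.073*np.array([np.cos(r),np.sin(r)]); tt=b+.033*np.array([-np.sin(r),np.cos(r)])
    g=pv+.060*np.array([-np.cos(q),np.sin(q)])
    return W,f,pv,h,b,tt,g
E
python3 - <<'E'
from fit import *
w=Cam("wrist"); s=Cam("scene"); t=Cam("top")
C=lambda x,y:[220+x/4,160+y/4]
S=lambda x,y:[250+x/8,210+y/8]
T=lambda x,y:[265+x/6,150+y/6]
def pts(p):
    W,f,pv,h,b,tt,g=geom(p)
    return [(w,C(388,340),W(b[0],0,b[1])),(w,C(388,252),W(tt[0],0,tt[1])),
     (w,C(330,340),W(b[0],.017,b[1])) if 0 else (w,C(447,340),W(b[0],.017,b[1])),(w,C(329,340),W(b[0],-.017,b[1])),
     (w,C(335,160),W(h[0],-.017,h[1])),(w,C(436,160),W(h[0],.017,h[1])),
     (w,[275,140.5],W(f,-.06,.075)),(w,[358.5,140.5],W(f,.06,.075)),
     (w,C(228,234),W(f+.11,-.06,.075)),(w,C(552,234),W(f+.11,.06,.075)),
     (w,C(388,402),W(-.008,0,.102)),
     (w,C(388,378),W(-.025,0,.075)),
     (s,S(150,68),W(-.025,-.085,.075)),(s,S(122,527),W(-.025,.085,.075)),
     (s,S(637,130),W(f,-.06,.075)),(s,S(640,430),W(f,.06,.075)),
     (s,S(310,192),W(b[0],.017,b[1])),(s,S(405,118),W(tt[0],0,tt[1])),(s,S(408,282),W(h[0],.017,h[1])),
     (t,T(80,465),W(f,.06,.075)),(t,T(288,455),W(f,-.06,.075)),
     (s,S(55,248),W(0,0,.102))]
def res(p): return np.concatenate([(c.proj([P])[0]-uv) for c,uv,P in pts(p)])
o=least_squares(res,[.68,.076,.08,.05,1.8,1.0],loss="soft_l1")
print(o.x.round(4),o.cost)
print(o.fun.reshape(-1,2).round(1))
W,f,pv,h,b,tt,g=geom(o.x)
print("pivot",pv,"hinge",h,"bar",b,"tabtop",tt)
for q in [1.5,1.8,2.1]:
    x=o.x.copy();x[4]=q;W,f,pv,h,b,tt,g=geom(x);print(q,(w.proj([W(g[0],0,g[1])])[0]-[220,160])*4,(s.proj([W(g[0],0,g[1])])[0]-[250,210])*8)
np.save("fit.npy",o.x)
E
```

```text
[0.6813 0.077  0.0865 0.0534 1.6274 1.1199] 25.88639430150812
[[-0.  -1.1]
 [-0.2  0.9]
 [ 0.2 -1.2]
 [-0.3 -1. ]
 [ 0.1  0.7]
 [ 0.4  0.5]
 [-3.   0.7]
 [ 1.9  0.1]
 [-1.1 -0.9]
 [-0.5 -1.5]
 [ 0.1 10.8]
 [-0.1 -2.4]
 [ 0.1 -0.4]
 [ 0.3  0.1]
 [-0.6 -1. ]
 [ 0.7  2.2]
 [-1.4 -0. ]
 [-1.2  0.1]
 [ 0.2  0.6]
 [-2.6 -0.8]
 [-0.4 -1.3]
 [-0.3  0.3]]
pivot [-0.11342395  0.093     ] hinge [-0.11627183  0.10670728] bar [-0.08446207  0.17241222] tabtop [-0.1141643   0.18679198]
1.5 [386.90146071 202.28221859] [410.06877434 171.56042437]
1.8 [387.26284584 257.89554107] [352.91518997 174.43304296]
2.1 [387.52218957 300.78958067] [300.77746713 185.09869997]
```

arm_command(
  plan=[
    [0,-0.045,-0.003,0,0.4],
    [0,-0.093,-0.006,0,0.4],
    [0,-0.093,-0.006,-0.06,0.4],
    [0,-0.093,-0.006,-0.12,0.4],
    [0,-0.093,-0.006,-0.18,0.4],
    [0,-0.093,-0.006,-0.23,0.4],
    [0,-0.093,-0.006,-0.23,0.4],
    [0,-0.093,-0.006,-0.23,0.4],
  ],
)

```text
time: 6.28
tool_pos: [0.4547, 0.0576, 0.0526]
ee_rot: [3.138, 0.0, 1.658]
wrist_force: [1.2, -0.2, 0.5]
width: 0.0174
```

arm_command(
  plan=[
    [0,0.015,0.0013,0,0],
    [0,0.026,0.0023,0,0],
    [0,0.036,0.0031,0,0],
    [0,0.046,0.004,0,0],
    [0,0.055,0.0048,0,0],
    [0,0.064,0.0056,0,0],
    [0,0.072,0.0062,0,0],
    [0,0.08,0.0069,0,0],
    [0,0.08,0.0069,0,0],
  ],
)

```text
time: 7.4
tool_pos: [0.5336, 0.0645, 0.051]
ee_rot: [-3.141, 0.0, 1.658]
wrist_force: [-2.8, -1.1, 2.8]
width: 0.0004
```

arm_command(
  plan=[
    [0,0.003,0.0003,0,0],
    [0,0.006,0.0005,0,0],
    [0,0.006,0.0005,0,0],
  ],
)

```text
time: 7.78
tool_pos: [0.538, 0.0649, 0.0508]
ee_rot: [-3.138, 0.0, 1.658]
wrist_force: [-6.5, -1.0, 4.2]
width: 0.0001
```

arm_command(
  plan=[
    [0,0.004,0.0003,0,0],
    [0,0.004,0.0003,0,0],
  ],
)

```text
time: 8.02
tool_pos: [0.538, 0.0649, 0.0508]
ee_rot: [-3.129, 0.0, 1.658]
wrist_force: [-16.5, -1.2, 13.4]
width: 0.0005
```

Run:
```python
from h import *
s=Cam("scene"); s.save("s3.png",[230,190,340,285],7); print(s.obs["wrist_force"],s.obs["tool_pos"])
```

```text
[-16.46083245  -1.20612047  13.3619472 ] [0.5379629  0.064933   0.05084991]
```

View pics/s3.png

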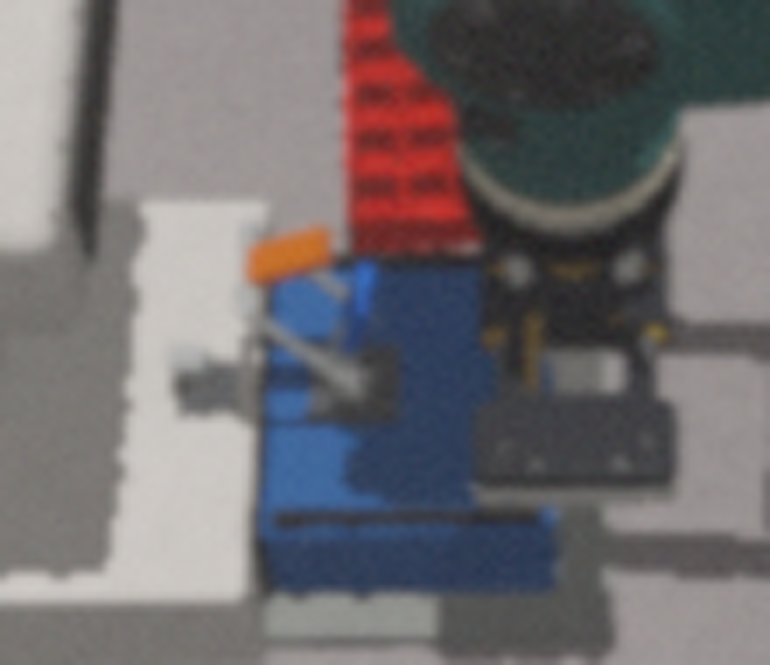

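arm_command(
  plan=[
    [0,-0.03,-0.0026,0,0],
    [0,-0.03,-0.0026,0.06,0],
    [0.5,-0.03,-0.0026,0.12,0],
    [1,-0.03,-0.0026,0.18,0],
    [1,0.0,0,0.22,0],
    [1,0.02,0.002,0.22,0],
    [1,0.02,0.002,0.22,0],
    [1,0.02,0.002,0.22,0],
  ],
)

```text
time: 9.07
tool_pos: [0.5628, 0.0673, 0.2697]
ee_rot: [-3.14, -0.0, 1.658]
wrist_force: [-0.8, -0.0, 0.5]
width: 0.0571
```

Run:
```python
from h import *
w=Cam("wrist"); w.save("w4.png",[200,120,440,300],3.3); print(w.obs["time"],w.obs["tool_pos"],w.obs["ee_rot"],w.obs["wrist_force"])
s=Cam("scene"); s.save("s4.png",[230,190,340,285],7)
import pickle
```

```text
9.075 [0.56280629 0.06734428 0.26968135] [-3.14029248e+00 -2.21990297e-04  1.65779966e+00] [-0.84949999 -0.00752137  0.47706173]
```

View pics/w4.png

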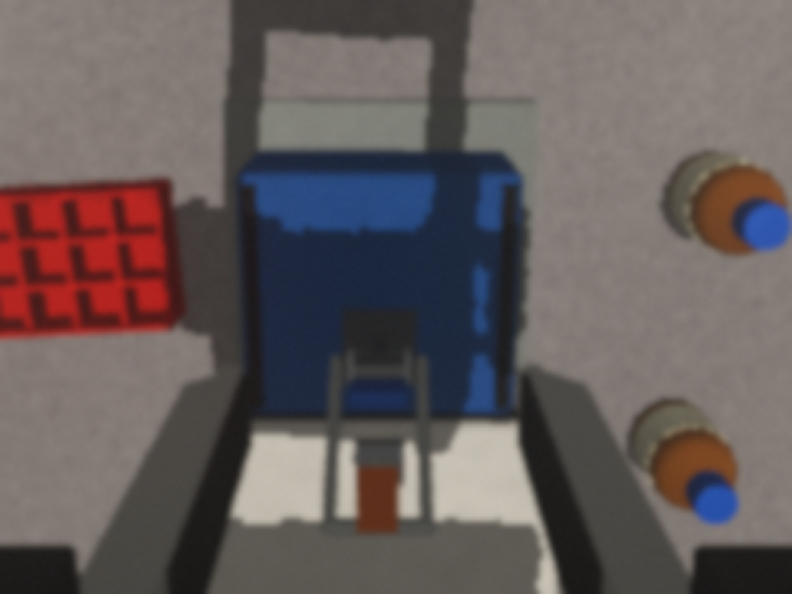

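View pics/s4.png

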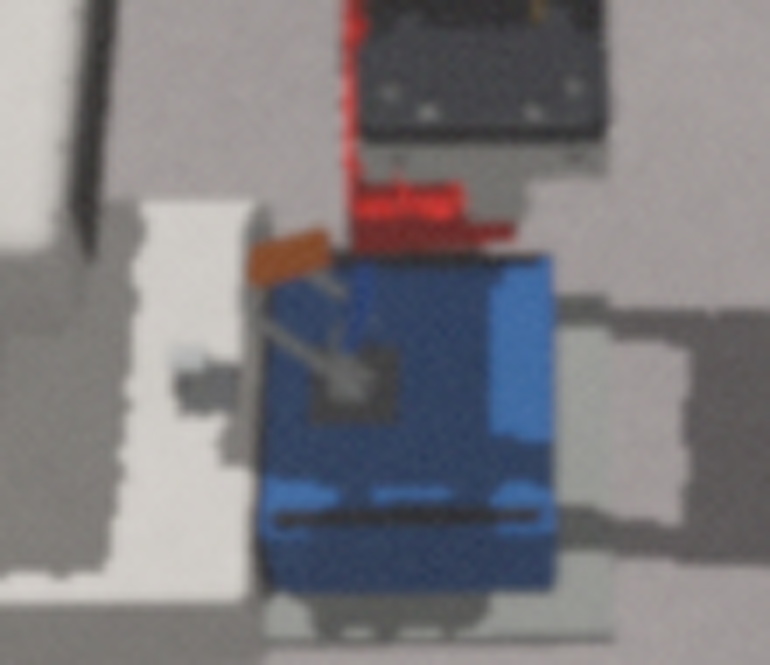

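```bash
cat > fit2.py <<'E'
from fit import *
w=Cam("wrist"); s=Cam("scene")
C=lambda x,y:[200+x/3.3,120+y/3.3]
S=lambda x,y:[230+x/7,190+y/7]
def pts(p):
    W,f,pv,h,b,tt,g=geom([p[0],p[1],p[2],0,p[3],p[4]])
    return [(w,C(378,528),W(b[0],0,b[1])),(w,C(378,466),W(tt[0],0,tt[1])),
     (w,C(428,528),W(b[0],.017,b[1])),(w,C(329,528),W(b[0],-.017,b[1])),
     (w,C(338,365),W(h[0],-.017,h[1])),(w,C(421,365),W(h[0],.017,h[1])),
     (w,C(240,178),W(f,-.06,.075)),(w,C(522,178),W(f,.06,.075)),
     (w,C(258,152),W(f,-.06,.012)),(w,C(502,152),W(f,.06,.012)),
     (w,C(379,415),W(f+.11,0,.075)),(w,C(380,408),W(g[0],0,g[1])),
     (s,[250+150/8,210+68/8],W(-.025,-.085,.075)),(s,[250+122/8,210+527/8],W(-.025,.085,.075)),
     (s,S(553,258),W(f,-.06,.075)),
     (s,S(257,322),W(b[0],.017,b[1])),(s,S(328,252),W(tt[0],0,tt[1])),(s,S(355,385),W(h[0],.017,h[1])),
     (s,S(366,267),W(g[0],0,g[1])),
     (s,S(188,352),W(0,0,.102))]
def res(p): return np.concatenate([(c.proj([P])[0]-uv) for c,uv,P in pts(p)])
o=least_squares(res,[.68,.076,.08,1.5,1.1],loss="soft_l1")
print(o.x.round(4),o.cost)
print(o.fun.reshape(-1,2).round(1).tolist())
W,f,pv,h,b,tt,g=geom([*o.x[:3],0,*o.x[3:]])
print("pivot",pv,"hinge",h,"bar",b,"tabtop",tt,"tip",g)
E
python3 fit2.py
```

```text
[0.6862 0.0773 0.0799 1.4169 1.1162] 18.462493755629506
[[0.1, -0.9], [0.2, 0.7], [-0.1, -0.8], [-0.0, -1.0], [-0.3, 0.1], [0.1, 0.3], [-1.5, -1.4], [1.1, -0.9], [-0.8, -0.8], [1.2, -0.3], [0.0, 0.8], [-0.3, -0.4], [-1.5, -0.4], [-1.8, 0.1], [-1.1, -1.2], [-2.4, -1.5], [-0.5, -0.6], [-1.1, 1.3], [-2.4, 3.8], [-2.1, 0.9]]
pivot [-0.06   0.093] hinge [-0.06564818  0.10581008] bar [-0.0335963   0.17139725] tabtop [-0.06324529  0.18588645] tip [-0.06919566  0.15229115]
```

arm_command(
  plan=[
    [0.43,0.03,0.002,-0.02,0],
    [0.43,0.0544,0.004,-0.04,0],
    [0.43,0.0544,0.004,-0.08,0],
    [0.43,0.0544,0.004,-0.115,0],
    [0.43,0.0544,0.004,-0.137,0],
    [0.43,0.0544,0.004,-0.137,0],
  ],
)

```text
time: 10.02
tool_pos: [0.6157, 0.0713, 0.1309]
ee_rot: [-3.136, -0.0, 1.658]
wrist_force: [-0.1, 1.1, 0.2]
width: 0.0402
```

Run:
```python
from h import *
w=Cam("wrist"); w.save("w5.png",[160,80,480,320],2.5); print(w.obs["time"],w.obs["tool_pos"],w.obs["ee_rot"],w.obs["wrist_force"])
s=Cam("scene"); s.save("s5.png",[230,190,340,285],7)
```

```text
10.025 [0.61571804 0.07127857 0.13089   ] [-3.13627155e+00 -4.63555455e-04  1.65769483e+00] [-0.06473756  1.09499576  0.23270754]
```

View pics/w5.png

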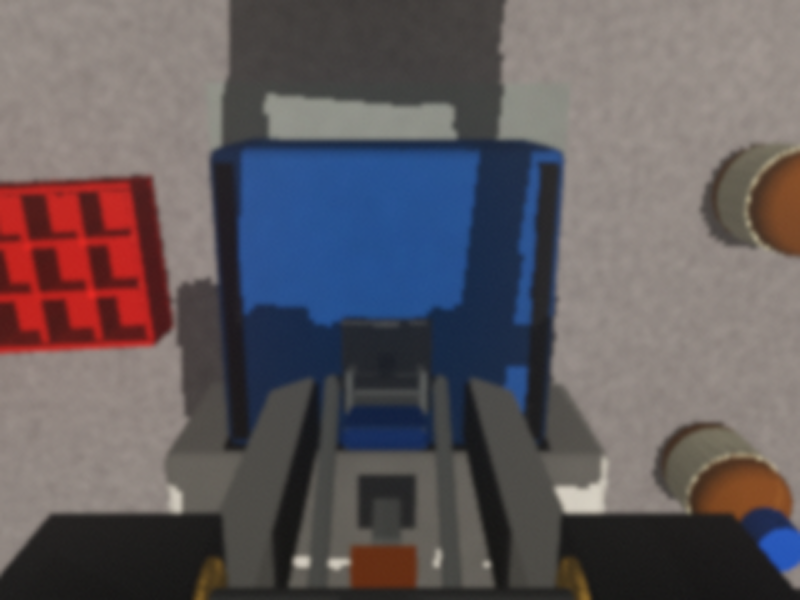

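View pics/s5.png

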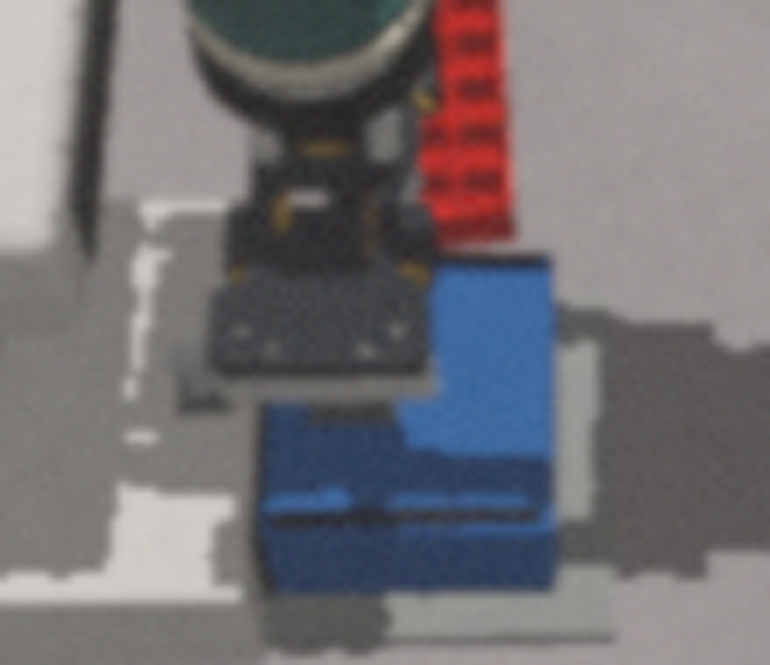

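arm_command(
  plan=[
    [0.15,0,0,0,0],
    [0.15,0,0,0,0],
    [0.15,0,0,0,0],
    [0.15,0,0,0,0],
  ],
)

```text
time: 10.62
tool_pos: [0.6183, 0.07, 0.135]
ee_rot: [3.139, 0.002, 1.657]
wrist_force: [0.0, -4.7, 4.6]
width: 0.0199
```

arm_command(
  plan=[
    [0.15,0.006,0.0005,0,0],
    [0.15,0.012,0.001,0,0],
    [0.15,0.016,0.0013,-0.0005,0],
    [0.15,0.016,0.0013,-0.0005,0],
  ],
)

```text
time: 11.12
tool_pos: [0.633, 0.0713, 0.1347]
ee_rot: [-3.14, 0.002, 1.657]
wrist_force: [-2.9, -4.6, 7.0]
width: 0.0193
```

arm_command(
  plan=[
    [0.28,0,0,0,0],
    [0.28,0,0,0,0],
    [0.28,0,0,0,0],
  ],
)

```text
time: 11.5
tool_pos: [0.6333, 0.0734, 0.1323]
ee_rot: [-3.141, -0.001, 1.658]
wrist_force: [-0.3, 0.4, 0.2]
width: 0.0265
```

Run:
```python
from h import *
w=Cam("wrist"); w.save("w6.png",[160,80,480,320],2.5); print(w.obs["time"],w.obs["tool_pos"],w.obs["ee_rot"],w.obs["wrist_force"],w.obs["width"])
s=Cam("scene"); s.save("s6.png",[230,190,340,285],7)
```

```text
11.5 [0.63328867 0.07336994 0.13234213] [-3.14063928e+00 -1.20771009e-03  1.65831336e+00] [-0.31336928  0.35617254  0.22477726] 0.026469920139675307
```

View pics/w6.png

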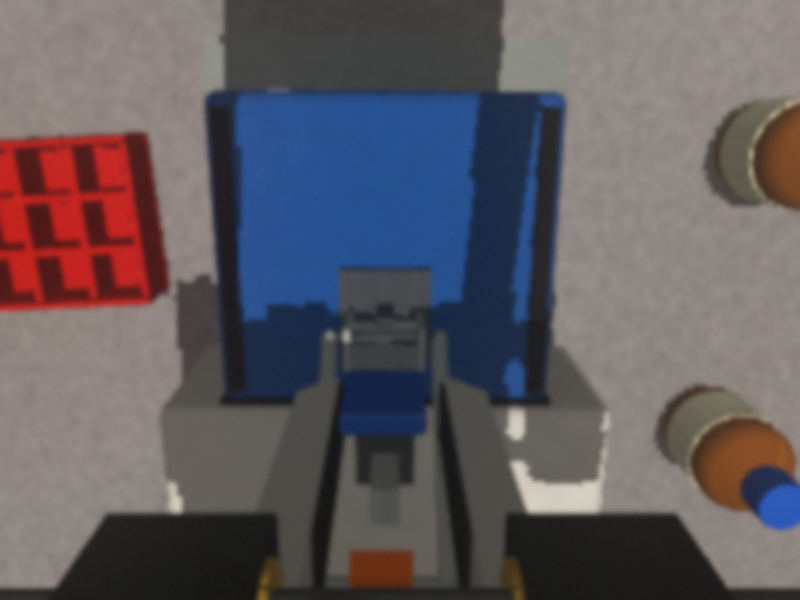

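View pics/s6.png

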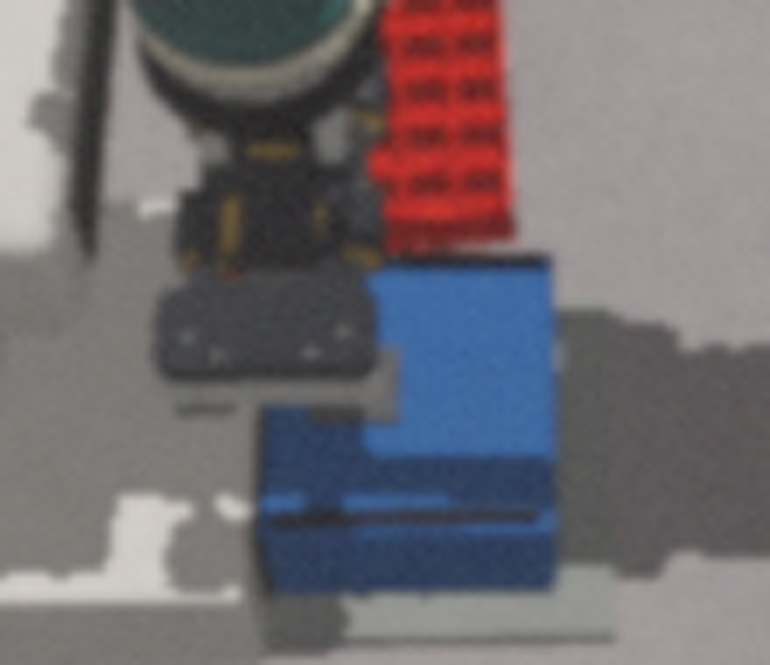

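```bash
cat > q.py <<'E'
from fit import *
import sys
# wrist pose fixed from obs now
w=Cam("wrist")
u,v=float(sys.argv[1]),float(sys.argv[2])
for x0 in (.682,.684,.686):
  best=min(np.arange(.0,2.4,.01),key=lambda q:abs(w.proj([(lambda W,f,pv,h,b,tt,g:W(pv[0]-.062*np.cos(q)+.0*np.sin(q),0,pv[1]+.062*np.sin(q)))(*geom([x0,.077,.083,0,q,0]))])[0][1]-v))
  W,f,pv,h,b,tt,g=geom([x0,.077,.083,0,best,0])
  print(x0,"q",best,"uproj",w.proj([W(g[0],0,g[1])])[0])
  for P in [(-.008,0,.102),(.006,0,.102),(-.008,0,.075),(-.06,0,.093)]: print(P,(w.proj([W(*P)])[0]-[160,80])*2.5)
E
python3 q.py 312.8 252.8
```

```text
0.682 q 1.7 uproj [314.29109081 251.20277509]
(-0.008, 0, 0.102) [386.08107657 478.8362547 ]
(0.006, 0, 0.102) [385.98187763 514.71438019]
(-0.008, 0, 0.075) [386.36117866 441.46934179]
(-0.06, 0, 0.093) [386.56995999 325.71459772]
0.684 q 1.6600000000000001 uproj [314.02866586 250.82576055]
(-0.008, 0, 0.102) [385.58183765 484.01471246]
(0.006, 0, 0.102) [385.49095358 519.72684154]
(-0.008, 0, 0.075) [385.91036145 446.21812493]
(-0.06, 0, 0.093) [386.05660123 331.39717997]
0.686 q 1.6300000000000001 uproj [313.76476447 251.20524708]
(-0.008, 0, 0.102) [385.08493681 489.16901903]
(0.006, 0, 0.102) [385.00228634 524.71638064]
(-0.008, 0, 0.075) [385.46145353 450.94685804]
(-0.06, 0, 0.093) [385.54573412 337.05216066]
```

arm_command(
  plan=[
    [0.28,0,-0.0018,0,0],
    [0.1,0,-0.0018,0,0],
    [0.1,0,-0.0018,0,0],
    [0.1,0,-0.0018,0,0],
    [0.1,0.004,-0.0015,0,0],
    [0.1,0.007,-0.0012,0,0],
    [0.1,0.007,-0.0012,0,0],
    [0.28,0.007,-0.0012,0,0],
    [0.28,0.007,-0.0012,0,0],
    [0.28,0.007,-0.0012,0,0],
  ],
)

```text
time: 12.9
tool_pos: [0.6411, 0.0713, 0.1333]
ee_rot: [3.14, 0.0, 1.658]
wrist_force: [0.2, 1.1, 0.9]
width: 0.0263
```

Run:
```python
from h import *
w=Cam("wrist"); w.save("w7.png",[160,80,480,320],2.5); print(w.obs["time"],w.obs["tool_pos"],w.obs["ee_rot"],w.obs["wrist_force"],w.obs["width"])
```

```text
12.9 [0.64113206 0.07128023 0.13332766] [3.14022789e+00 2.26453254e-04 1.65759034e+00] [0.15182728 1.07730781 0.87542129] 0.026279056418249784
```

View pics/w7.png

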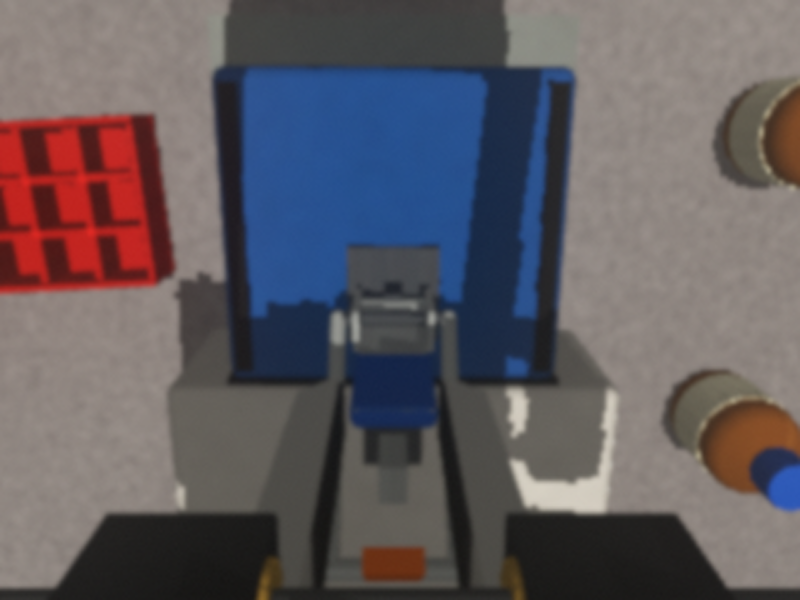

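arm_command(
  plan=[
    [0.28,0,0,-0.006,0],
    [0.28,0,0,-0.012,0],
    [0.28,0,0,-0.018,0],
    [0.28,0,0,-0.022,0],
    [0.28,0,0,-0.022,0],
  ],
)

```text
time: 13.58
tool_pos: [0.6401, 0.0714, 0.1101]
ee_rot: [-3.14, -0.0, 1.658]
wrist_force: [0.4, -0.0, 0.2]
width: 0.0263
```

```bash
python3 - <<'E'
from h import *
w=Cam("wrist"); w.save("w8.png",[160,80,480,320],2.5); print(w.obs["time"],w.obs["tool_pos"],w.obs["ee_rot"],w.obs["wrist_force"],w.obs["width"])
E
python3 q.py 316 247|head -3
```

```text
13.575 [0.64010769 0.07138032 0.1101461 ] [-3.14003545e+00 -7.88522406e-05  1.65770474e+00] [ 0.36579109 -0.00308142  0.17788661] 0.02632327042539099
0.682 q 1.57 uproj [318.49601476 245.63366727]
(-0.008, 0, 0.102) [393.68956213 496.76293395]
(0.006, 0, 0.102) [393.4665217  536.10768715]
```

View pics/w8.png

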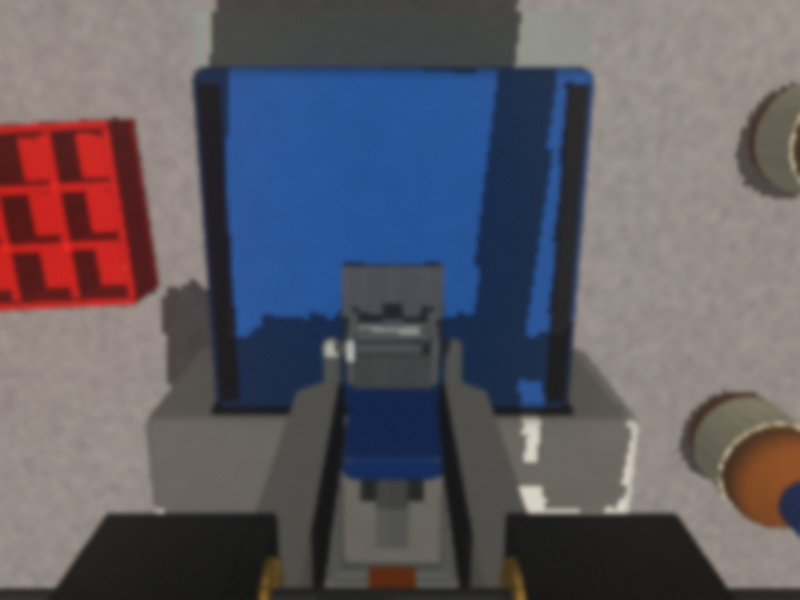

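```bash
python3 q.py 316 271|grep q
python3 - <<'E'
from h import *
w=Cam("wrist"); w.save("w9.png",[260,250,380,340],6.6)
E
```

```text
0.682 q 1.83 uproj [318.32387339 268.59893497]
0.684 q 1.79 uproj [318.04158824 268.58126508]
0.686 q 1.75 uproj [317.7560714  268.44450771]
```

View pics/w9.png

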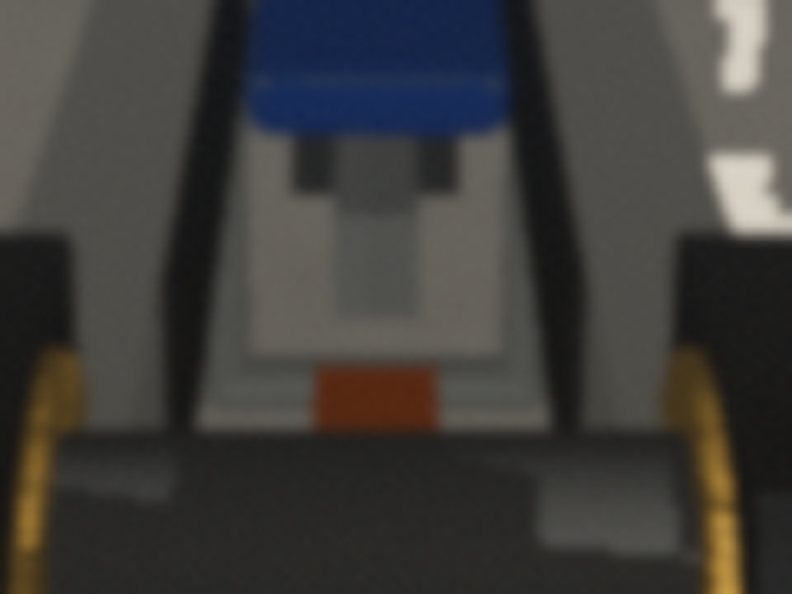

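arm_command(
  plan=[
    [0.28,0,0,-0.002,0],
    [0.28,0,0,-0.0035,0],
    [0.28,0,0,-0.0035,0],
  ],
)

```text
time: 14.15
tool_pos: [0.6408, 0.0716, 0.1077]
ee_rot: [3.141, -0.0, 1.658]
wrist_force: [0.8, 0.4, 1.0]
width: 0.0259
```

Run:
```python
from h import *
w=Cam("wrist"); w.save("w10.png",[260,230,380,320],6.6);print(w.obs["time"],w.obs["tool_pos"],w.obs["ee_rot"],w.obs["wrist_force"],w.obs["width"])
```

```text
14.15 [0.64083484 0.07156527 0.10766549] [ 3.14082676e+00 -2.71781542e-04  1.65779896e+00] [0.75339579 0.41031342 0.99231991] 0.025924950880563232
```

View pics/w10.png

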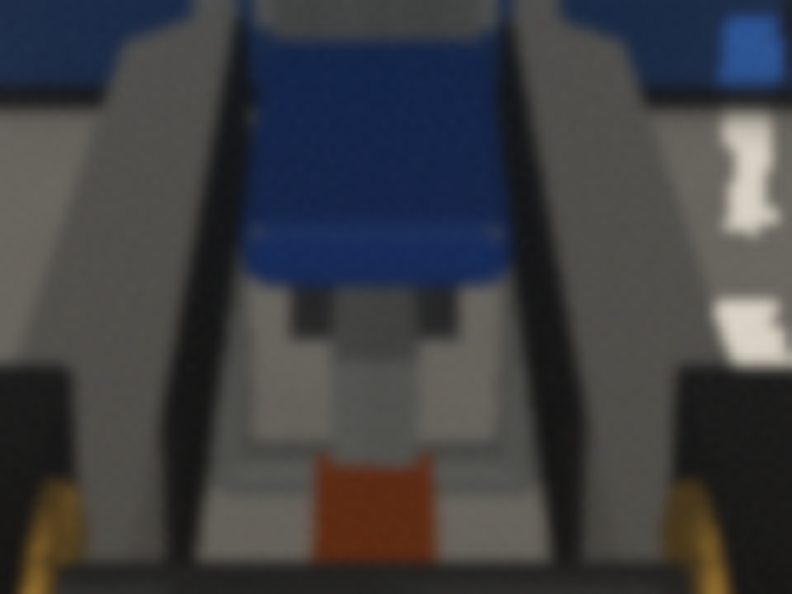

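arm_command(
  plan=[
    [0.28,0,0,-0.0015,0],
    [0.28,0,0,-0.0025,0],
    [0.28,0,0,-0.0025,0],
  ],
)

```text
time: 14.58
tool_pos: [0.6407, 0.0715, 0.1049]
ee_rot: [3.141, -0.0, 1.658]
wrist_force: [1.3, 1.3, 0.8]
width: 0.0264
```

Run:
```python
from h import *
w=Cam("wrist"); w.save("w11.png",[260,230,380,320],6.6);print(w.obs["time"],w.obs["tool_pos"],w.obs["ee_rot"],w.obs["wrist_force"],w.obs["width"])
```

```text
14.575 [0.64065207 0.07146944 0.10491143] [ 3.14143727e+00 -1.32894564e-04  1.65777946e+00] [1.34218326 1.32610398 0.78307564] 0.026403114827858797
```

View pics/w11.png

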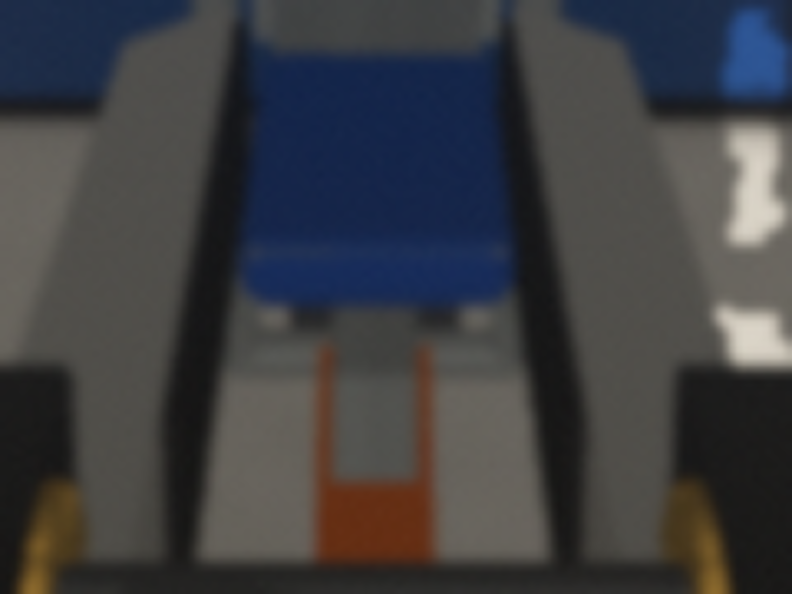

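arm_command(
  plan=[
    [0.28,0,0,0.01,0],
    [0.28,0,0,0.027,0],
    [0.1,0,0,0.027,0],
    [0.1,0,0,0.027,0],
    [0.1,0,0,0.027,0],
    [0.1,-0.004,-0.0003,0.027,0],
    [0.1,-0.008,-0.0007,0.027,0],
    [0.1,-0.008,-0.0007,0.027,0],
    [0.28,-0.008,-0.0007,0.027,0],
    [0.28,-0.008,-0.0007,0.027,0],
  ],
)

```text
time: 15.88
tool_pos: [0.6319, 0.0706, 0.1312]
ee_rot: [-3.14, 0.0, 1.658]
wrist_force: [-0.4, -0.4, -0.6]
width: 0.0266
```

Run:
```python
from h import *
w=Cam("wrist"); w.save("w12.png",[260,210,380,300],6.6);print(w.obs["time"],w.obs["tool_pos"],w.obs["ee_rot"],w.obs["wrist_force"],w.obs["width"])
```

```text
15.875 [0.63189023 0.0705923  0.13123363] [-3.13956270e+00  1.65879241e-05  1.65766603e+00] [-0.35045773 -0.35671975 -0.60221924] 0.026584919856065637
```

View pics/w12.png

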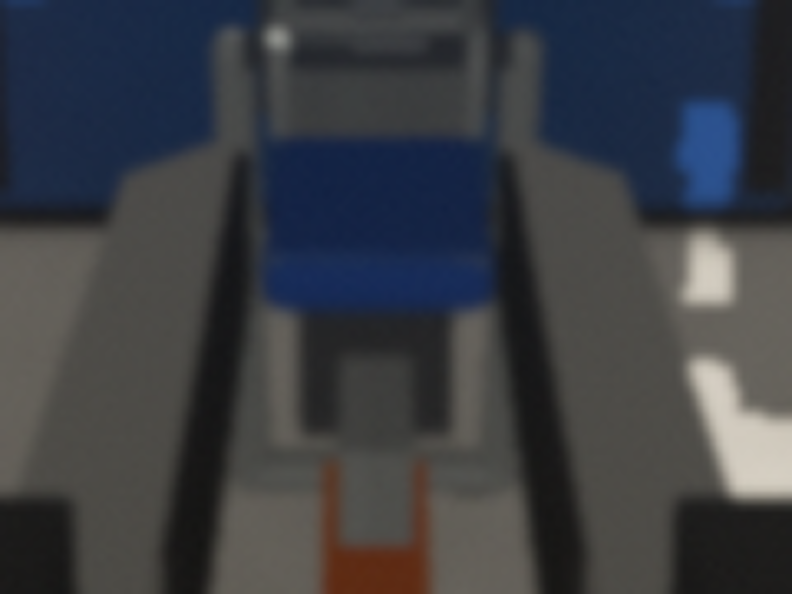

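arm_command(
  plan=[
    [0.28,0.007,0.0006,-0.005,0],
    [0.28,0.007,0.0006,-0.015,0],
    [0.28,0.007,0.0006,-0.024,0],
    [0.28,0.007,0.0006,-0.0275,0],
    [0.28,0.007,0.0006,-0.0275,0],
    [0.28,0.007,0.0006,-0.0275,0],
  ],
)

```text
time: 16.68
tool_pos: [0.6395, 0.0714, 0.1046]
ee_rot: [-3.142, -0.0, 1.658]
wrist_force: [0.1, 0.2, 1.5]
width: 0.0261
```

Run:
```python
from h import *
w=Cam("wrist"); w.save("w13.png",[260,230,380,320],6.6);print(w.obs["time"],w.obs["tool_pos"],w.obs["ee_rot"],w.obs["wrist_force"],w.obs["width"])
```

```text
16.675 [0.63949065 0.0714046  0.1045532 ] [-3.14156137e+00 -1.77531835e-04  1.65782374e+00] [0.12042814 0.16410308 1.53495924] 0.026104642100807623
```

View pics/w13.png

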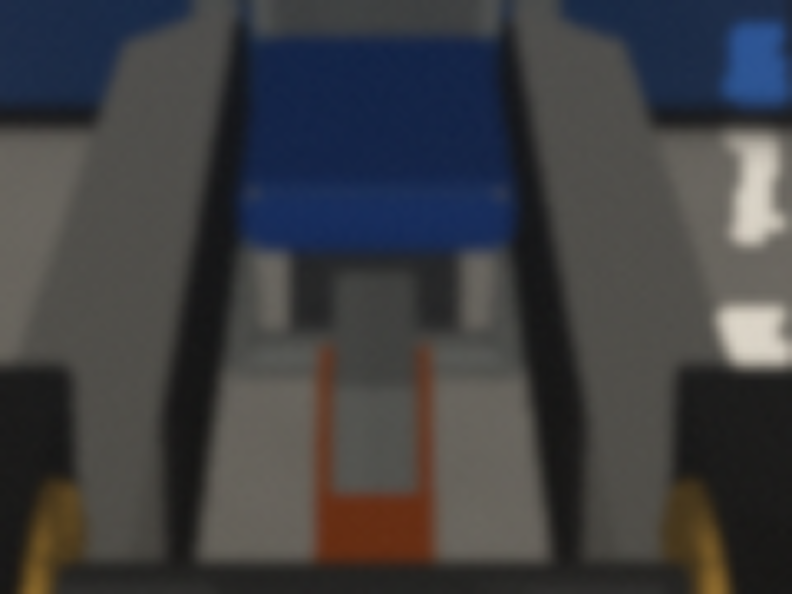

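arm_command(
  plan=[
    [0.28,0,0,0.01,0],
    [0.28,-0.007,-0.0006,0.027,0],
    [0.1,-0.007,-0.0006,0.027,0],
    [0.1,-0.007,-0.0006,0.027,0],
    [0.1,-0.007,-0.0006,0.027,0],
    [0.1,-0.012,-0.001,0.027,0],
    [0.1,-0.017,-0.0014,0.027,0],
    [0.1,-0.017,-0.0014,0.027,0],
  ],
)

```text
time: 17.73
tool_pos: [0.6258, 0.0705, 0.1347]
ee_rot: [3.131, -0.0, 1.658]
wrist_force: [4.7, 1.7, 5.6]
width: 0.0195
```

Run:
```python
from h import *
w=Cam("wrist"); w.save("w14.png",[260,190,380,280],6.6);print(w.obs["time"],w.obs["tool_pos"],w.obs["ee_rot"],w.obs["wrist_force"],w.obs["width"])
```

```text
17.725 [0.62577538 0.0704523  0.13474071] [ 3.13140105e+00 -3.61833049e-04  1.65794708e+00] [4.70613213 1.69225627 5.64749399] 0.019461502688364378
```

View pics/w14.png

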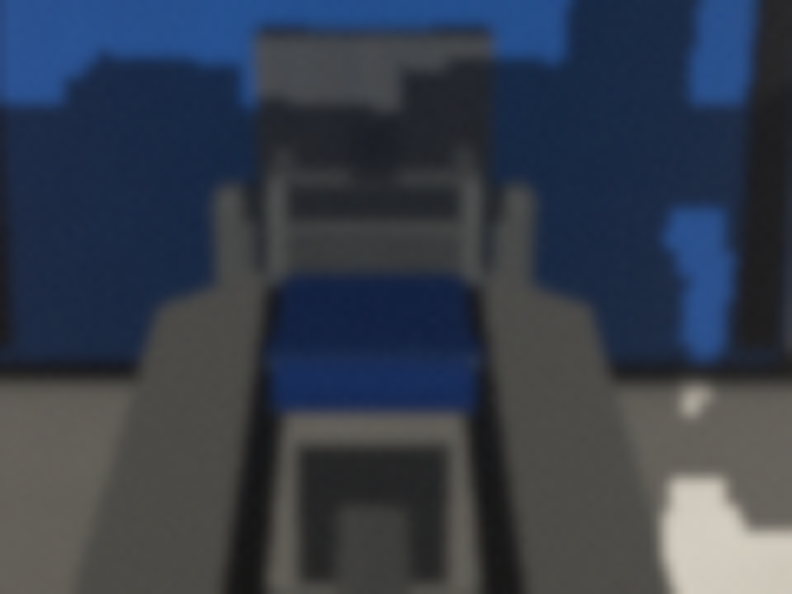

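Run:
```python
from h import *
w=Cam("wrist"); w.save("w15.png",[260,240,380,330],6.6)
```

```text
(no output)
```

View pics/w15.png

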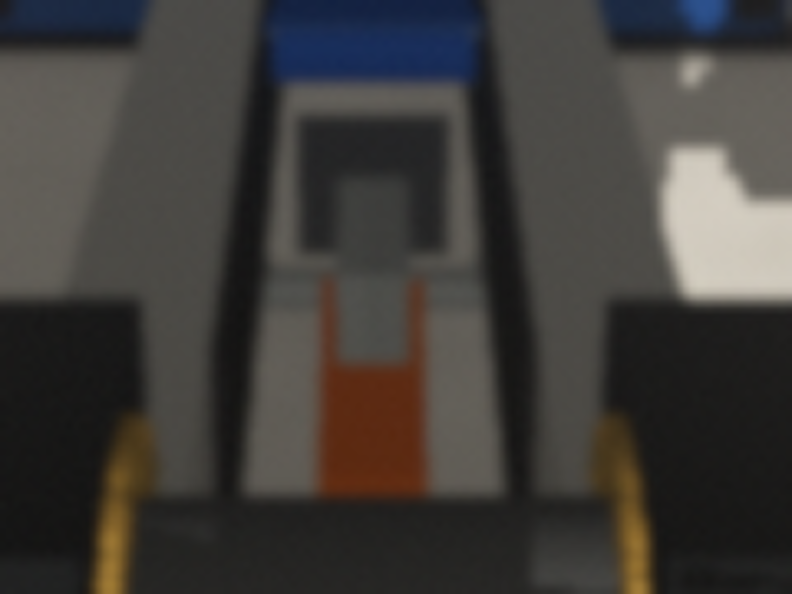

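```bash
python3 - <<'E'
from fit import *
w=Cam("wrist")
W=geom([.685,.077,.083,0,1,0])[0]
for x in (.003,.006,.009):
  print(x,[(z,round(float((w.proj([W(x,0.012,z)])[0][1]-240)*6.6))) for z in (.078,.085,.09,.095,.1,.105)])
print([round(float((w.proj([W(x,0,z)])[0][1]-240)*6.6)) for x,z in [(-.008,.102),(.006,.102)]])
E
python3 q.py 316 251.8|grep q
```

```text
0.003 [(0.078, 241), (0.085, 268), (0.09, 288), (0.095, 309), (0.1, 331), (0.105, 353)]
0.006 [(0.078, 259), (0.085, 286), (0.09, 307), (0.095, 328), (0.1, 350), (0.105, 373)]
0.009 [(0.078, 277), (0.085, 304), (0.09, 325), (0.095, 346), (0.1, 369), (0.105, 392)]
[268, 359]
0.682 q 1.57 uproj [317.66339181 250.36654389]
0.684 q 1.54 uproj [317.40250821 250.61883228]
0.686 q 1.51 uproj [317.14144317 250.83434399]
```

arm_command(
  plan=[
    [0.1,-0.005,-0.0004,0,0],
    [0.1,-0.01,-0.0008,-0.0005,0],
    [0.1,-0.015,-0.0012,-0.001,0],
    [0.1,-0.02,-0.0017,-0.002,0],
    [0.1,-0.02,-0.0017,-0.002,0],
  ],
)

```text
time: 18.55
tool_pos: [0.6051, 0.0687, 0.1308]
ee_rot: [3.134, -0.0, 1.658]
wrist_force: [5.8, 1.4, 1.8]
width: 0.0193
```

Run:
```python
from h import *
w=Cam("wrist"); w.save("w16.png",[200,150,440,330],3.3);print(w.obs["time"],w.obs["tool_pos"],w.obs["ee_rot"],w.obs["wrist_force"],w.obs["width"])
```

```text
18.55 [0.60513777 0.06868484 0.13079172] [ 3.13420780e+00 -4.79235368e-04  1.65785458e+00] [5.78013734 1.41463454 1.84941939] 0.019257575101486478
```

View pics/w16.png

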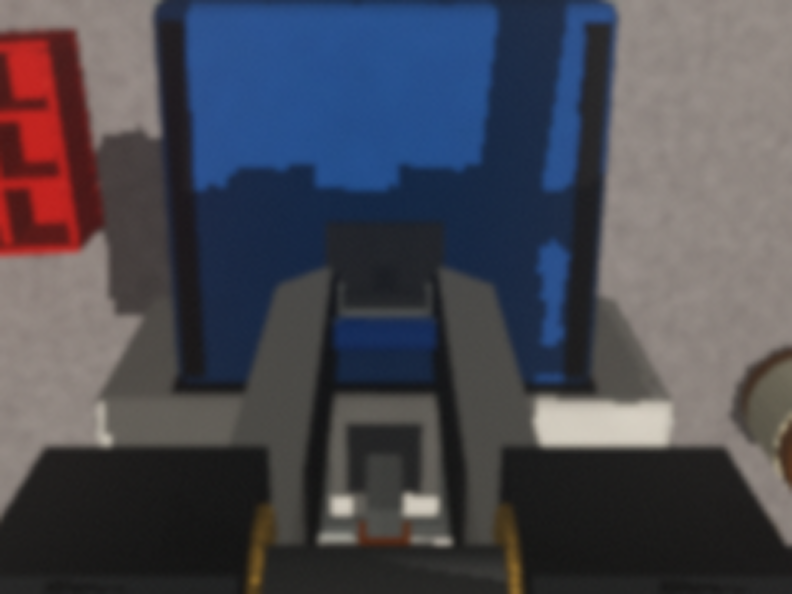

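arm_command(
  plan=[
    [0.28,0,0,0,0],
    [0.28,0,0,0,0],
    [0.28,0,0,0.035,0],
    [0.28,0,0,0.06,0],
    [0,0.02,0.0017,0.06,0],
    [0,0.03,0.0025,0.06,0],
    [0,0.03,0.0025,0.06,0],
    [0,0.03,0.0025,0.05,0],
  ],
)

```text
time: 19.6
tool_pos: [0.6324, 0.0707, 0.1793]
ee_rot: [3.142, -0.0, 1.658]
wrist_force: [-0.8, 0.4, 0.6]
width: 0.0007
```

Run:
```python
from h import *
w=Cam("wrist"); w.save("w17.png",[200,120,440,300],3.3);print(w.obs["time"],w.obs["tool_pos"],w.obs["ee_rot"],w.obs["wrist_force"],w.obs["width"])
s=Cam("scene"); s.save("s17.png",[230,190,340,285],7)
```

```text
19.6 [0.63240089 0.07072203 0.17933106] [ 3.14155073e+00 -5.45004974e-05  1.65774365e+00] [-0.76823404  0.35759838  0.60581019] 0.0007215136071787073
```

View pics/w17.png

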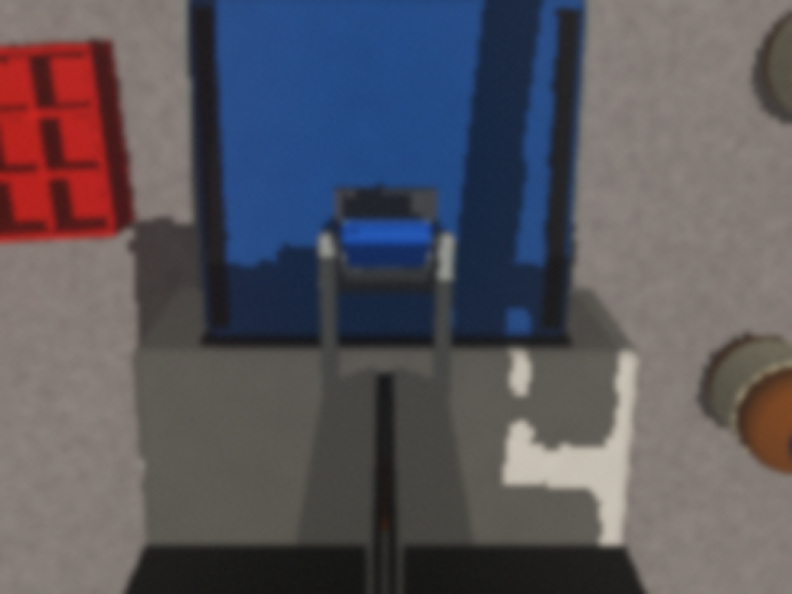

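View pics/s17.png

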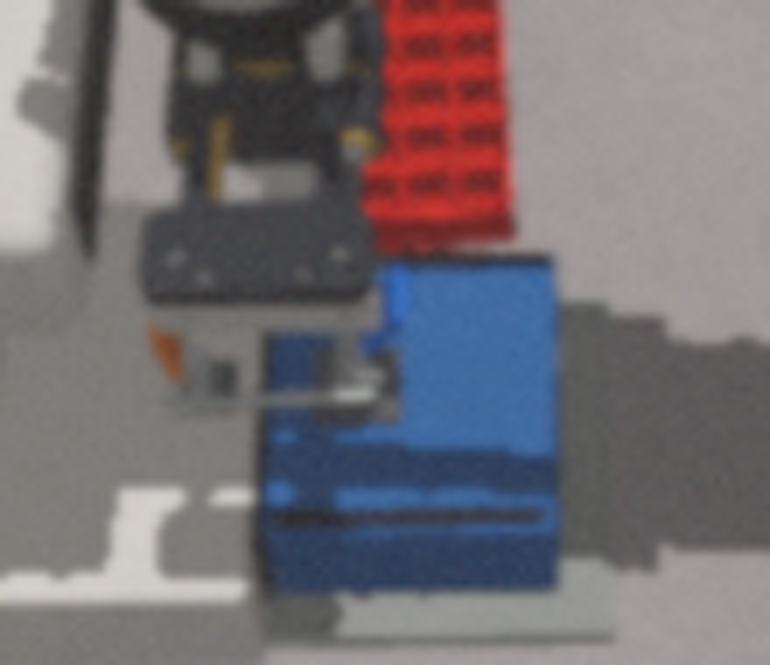

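arm_command(
  plan=[
    [0,0,0,-0.025,0],
    [0,0,0,-0.038,0],
    [0,-0.01,-0.0008,-0.039,0],
    [0,-0.017,-0.0014,-0.041,0],
    [0,-0.024,-0.002,-0.044,0],
    [0,-0.03,-0.0025,-0.048,0],
    [0,-0.036,-0.003,-0.053,0],
    [0,-0.036,-0.003,-0.053,0],
  ],
)

```text
time: 20.7
tool_pos: [0.5957, 0.0676, 0.1262]
ee_rot: [-3.14, -0.0, 1.658]
wrist_force: [0.8, 0.0, 2.0]
width: 0.0007
```

Run:
```python
from h import *
w=Cam("wrist"); w.save("w18.png",[200,120,440,300],3.3);print(w.obs["time"],w.obs["tool_pos"],w.obs["ee_rot"],w.obs["wrist_force"],w.obs["width"])
```

```text
20.7 [0.59566081 0.06762211 0.12620432] [-3.14011704e+00 -4.81123823e-07  1.65768924e+00] [0.81470257 0.0456496  1.98912926] 0.0006807269616200217
```

View pics/w18.png

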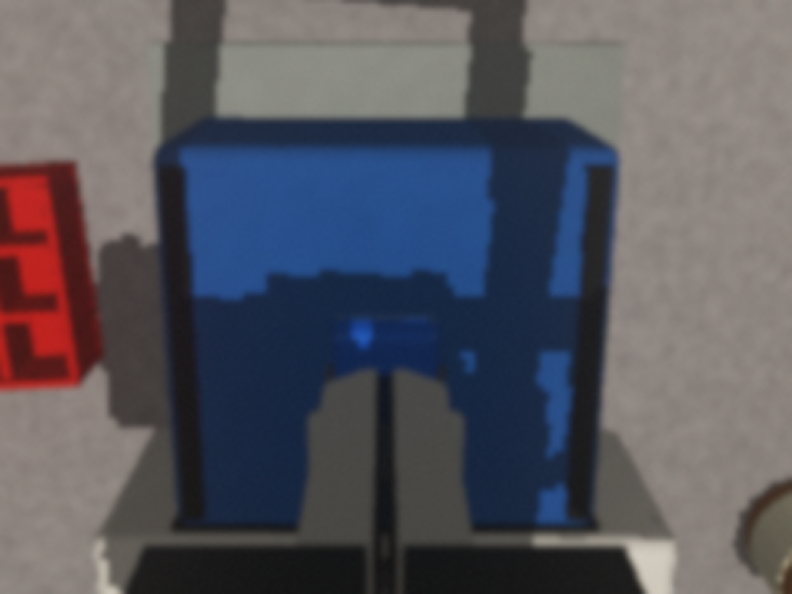

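arm_command(
  plan=[
    [0,-0.004,-0.0003,-0.006,0],
    [0,-0.008,-0.0007,-0.012,0],
    [0,-0.01,-0.0008,-0.018,0],
    [0,-0.012,-0.001,-0.023,0],
    [0,-0.012,-0.001,-0.026,0],
    [0,-0.012,-0.001,-0.027,0],
    [0,-0.012,-0.001,-0.027,0],
  ],
)

```text
time: 21.62
tool_pos: [0.5844, 0.0667, 0.0998]
ee_rot: [-3.141, -0.0, 1.658]
wrist_force: [-2.7, -0.3, 3.5]
width: 0.0005
```

arm_command(
  plan=[
    [0,0,0,-0.0015,0],
    [0,0,0,-0.0015,0],
    [0,0,0,0.03,0],
    [0,-0.05,-0.004,0.09,0],
    [0.3,-0.1,-0.008,0.14,0],
    [0.3,-0.1,-0.008,0.14,0],
    [0.3,-0.1,-0.008,0.14,0],
  ],
)

```text
time: 22.5
tool_pos: [0.4854, 0.0588, 0.2417]
ee_rot: [3.135, 0.0, 1.658]
wrist_force: [0.4, -1.2, -0.6]
width: 0.0263
```

Run:
```python
from h import *
w=Cam("wrist"); w.save("w19.png",[200,120,440,300],3.3);print(w.obs["time"],w.obs["tool_pos"],w.obs["ee_rot"],w.obs["wrist_force"],w.obs["width"])
s=Cam("scene"); s.save("s19.png",[230,190,340,285],7)
```

```text
22.5 [0.48538951 0.05877307 0.24172064] [3.13541204e+00 3.37057898e-04 1.65773313e+00] [ 0.40996558 -1.23631794 -0.57372652] 0.026256814989881982
```

View pics/w19.png

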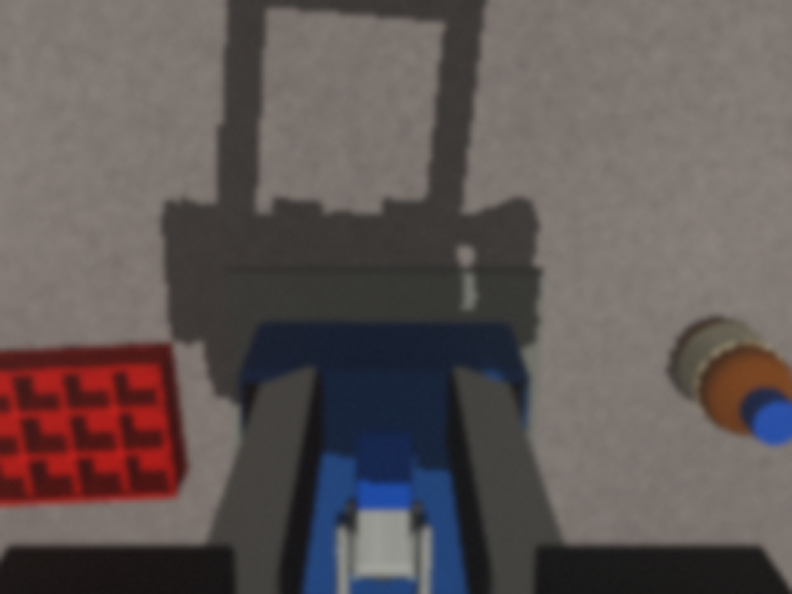

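View pics/s19.png

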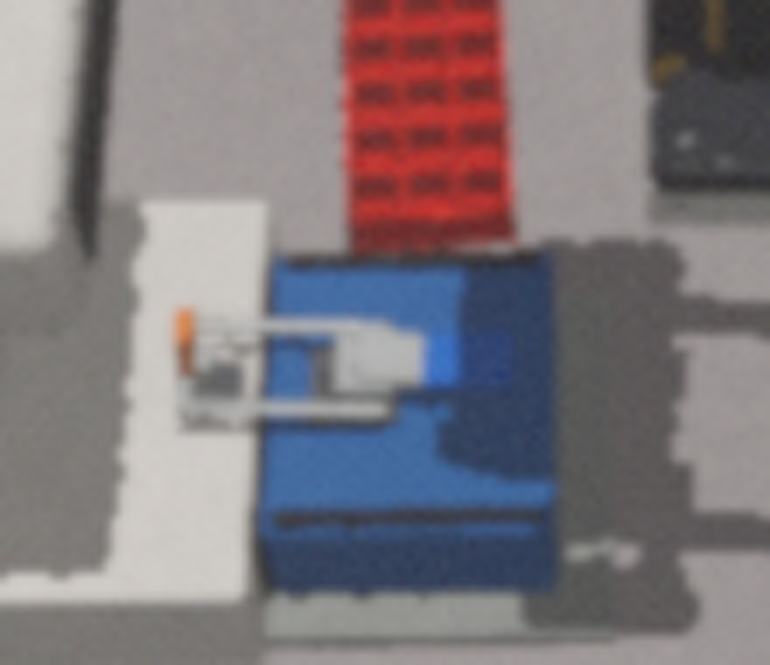

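Run:
```python
from fit import *
s=Cam("scene");w=Cam("wrist")
for q in (0,.1,.26,.4):
    W=geom([.685,.077,.083,0,q,0])[0]
    P=W(-.06-.062*np.cos(q)+.0075*np.sin(q),0,.093+.062*np.sin(q)+.0075*np.cos(q))
    print(q,(s.proj([P])[0]-[230,190])*7,(w.proj([P])[0]-[200,120])*3.3)
W=geom([.685,.077,.083,0,0,0])[0]
print((s.proj([W(.003,-.017,.093),W(.003,.017,.093),W(-.138,-.06,.075)])-[230,190])*7)
t=Cam("top"); t.save("t19.png")
```

```text
0 [504.54589613 356.80575182] [383.62625354 443.48079707]
0.1 [501.23996588 349.31462344] [383.64567936 453.62900997]
0.26 [492.47644118 337.58537243] [383.66375122 473.24706719]
0.4 [481.3978724  327.80323982] [383.66521162 493.57152112]
[[174.77146578 328.61604726]
 [168.23254404 410.31050117]
 [547.96657806 248.50184301]]
```

View pics/t19.png

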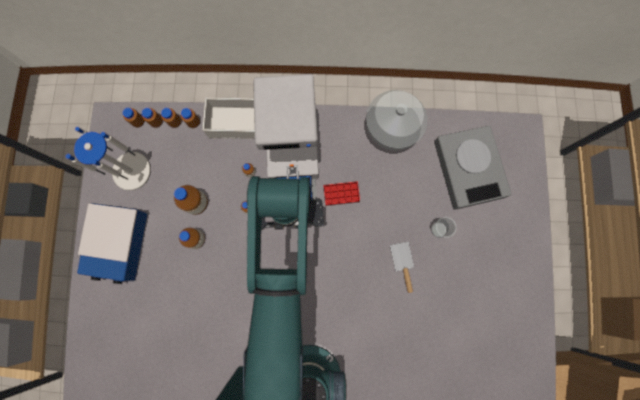

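```bash
python3 -c "
from bench import robot
print(robot.close_job())"
```

```text
the job is handed in; nothing more can be done
None
```

The tray is pushed fully home, the loop is hooked over the keeper, and the lever is pressed down flat. I handed the job in at about 22.6 s with the arm clear; no verdict came back.

**How it went:**
- **Tray:** I pushed its face with the closed fingers until it stopped against the hard stop.
- **Loop:** The moves offer no tilt, so the hand could not come in tilted under the head. I leaned the lever forward by gripping it. I then pressed the loop's side wires down with the fingers straddling the lever until the bar was behind the keeper and under its lip. Drawing the lever back and pressing again captured it.
- **Lever:** I pushed it down past centre with the closed fingers, then backed the hand away.

**Last checks:**
- **Lever:** In the scene picture its tip lay where an angle near 0 predicts. In the wrist picture it was also near 0, and in any case below 0.1 rad.
- **Loop:** The bar showed behind the keeper post.
- **Tray:** Its front edge was where it stood when pushed home.
- **Bystanders:** The top picture showed none moved, apart from one small bottle that the arm partly hid.
- **Robot:** The wrist force read about 1.4 N, roughly its resting noise, and the hand was clear of everything.

**Not confirmed:**
- **Keeper travel:** I could not measure it directly. That it is drawn follows only from the flat lever and the hooked loop.
- **Reader x position:** My estimates disagreed by up to 5 mm (0.681 to 0.686 m), so I used 0.685 m.

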